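Level the cheese display riser

ROBOT

A 7-joint arm with a two-finger parallel gripper is mounted at the origin on the work surface. World frame = base frame: x ahead of the robot, y to its left, z up, the work surface at z = 0. Lengths are in m, angles in rad, forces in N, time in s.
With the tool pointing down it reaches from about 0.4 to 0.875 m from the base axis. Payload 19.3 kg.
Tool frame: the origin (TCP) lies between the finger pads; the fingertips stand 17 mm ahead of it and the grasp point (between the pads) lies 2 mm behind it (arm.nose_length is the distance from the TCP to the fingertips, in m); z points along the fingers, y is the line along which they close (so a half turn about z gives the same grasp; the last joint's range is limited). The gripper opens to 85 mm and grips with 20 to 120 N. Pads are 22 mm wide; open, the fingers measure 114 mm over their backs; the gripper's body (76 mm by 85 mm) begins 54 mm behind the grasp point. The pads swing forward as they close: fully open they stand 13 mm farther back than shut.
Start: joints at [-1.341, 0.521, -0.036, 1.599, 0.021, 1.021, -0.113], TCP at [0.185, 0.597, 0.248] pointing down, gripper open.
Joint ranges: [-2.91, 2.91], [-0.3, 2.13], [-1.5, 1.42], [0.17, 2.43], [-1.26, 4.41], [0.16, 1.93], [-2.52, 2.52]. Speed limits (rad/s): [1.89, 1.89, 2.39, 2.39, 3.01, 3.01, 3.01].

INTERFACE

Orientations are given as [roll, pitch, yaw] about the fixed x, y, z axes, in that order (R = Rz(yaw) Ry(pitch) Rx(roll)).
In Python, from cell import readout, eyes, job, regions_of, arm gives the robot as it stands. The module is installed in compiled form; this text tells all that it offers.
- The arm moves only by the tool carry_out, never from a script. Its argument "steps" is text: rows parted by semicolons, each of 5 numbers parted by spaces: the opening, from 0 (shut) to 1 (fully open), then the shift along the tool's x, y, z in m, then the turn about the tool's z in rad. In form: hand dx dy dz roll; .... A call has 1 to 20 rows; each row shifts and turns the commanded pose from where the row before left it, along the tool's axes as they then stand; what a row does not reach is not made up. A row lasts 1/8 s, in which the tool goes at most 62.5 mm and 10.7 degrees, less where a joint would pass 70% of its speed; a pose out of reach is approached as far as the arm can. A call with a gripper value outside its range is refused whole. The fingers move at their own pace and stop on an object; the grip force is fixed at half the most. Time passes only in rows, so rows that do not move let the fingers close. It gives the time, the measured TCP pose, the force, the opening and the grip force at its end, in the units of the state.
- readout.read_state(): the state, without advancing time (a new reading comes with each control period).
- eyes.grab_frame(name): name is "scene" or "top"; returns the picture (480x640x3 uint8, blue, green, red); there is no depth.
- eyes.camera_model(name): a dict with "fx", "fy", "cx", "cy" (pixels), "T" (4x4, takes a point from camera to world coordinates). Camera axes: x right, y down, z forward; pixel columns grow to the right and rows downward; lengths in m; the calibration is good to about 2 mm. A picture is of the moment at which its call begins. camera_model takes no time and is no camera call.
- job.hand_in(): hands the job in; it is judged then, once.
Trained networks look in the newest picture that a camera, given by its name, has taken for a name from the list of things; names that differ only in an ending like _2 or _b are one class to them, and where a whole thing is asked for, a point or a joint stands for the part that bears it (a point fixed in the world has none). Each returns a list of dicts, best first, with "conf" (0 to 1); they miss things now and then, are a little off and sometimes report something else, mostly with a low value. They report only what shows in the picture. A call takes as long as a camera call. They do not tell look-alikes from the thing itself.
- regions_of(query, camera): "pixels" (480x640 bool, what is visible of it) and "rect" ([left, top, right, bottom] in pixels, round what is visible of it).
The state is a dict: "time": time; "joints": joint angles; "joint_velocities": joint speeds; "effort": joint torques, N m; "ee_pos": TCP position; "ee_rot": TCP orientation; "force": force on the tool from outside, world axes, zero at the start; "wrist_torque": the same for the moment, N m; "grip_width": finger opening in m; "gripper_force": force on a finger pad.
Only numpy, scipy, OpenCV 4.12 (cv2) and the standard library are available. Lean on these libraries where they do the work, as an engineer would, in place of code of your own. Each camera call takes 0.05 s, during which the arm holds its last target. There are 200 camera calls.

TASK

Stand the spirit level lengthwise on the display shelf and let go of it so that its bubble shows the slope, then turn the shelf's levelling foot until the bubble sits centred between its two lines. Finish with the fingers pressing the level down onto the shelf, firmly but not hard (about 10 newtons), bubble still centred, and keep pressing: the program ends while holding that push. Leave the jars and the loose cheese beside the work where they stand.

Things in the scene. Friction and masses are not known exactly. Their poses are not given: they have to be found in the camera images.
- level: Loose aluminium spirit level, a bar 240 mm long, 28 wide, 40 high, 0.25-0.55 kg, standing on the counter to the robot's left. Origin: centre of its underside; x along it, z up. Flat top blocks (40 mm high, 36 to 120 mm either side of the middle, good to press on) flank a yellow-green vial along x (72 mm long, top at 39 mm). Can be gripped across its width anywhere, also at the middle.
- bubble (a joint): The pale bubble in the vial (14 mm long): its offset in m from the vial's middle along the level's x, at most +-0.024; 0 is centred between the two black lines (10 mm either side of the middle). It runs to the higher end, 8 mm per 0.01 rad of slope, and takes about 2 s to settle after the level is moved or let go.
- shelf: Plywood display shelf lying roughly across the robot's front, 144 mm wide, 400 long, top 80 mm above the counter when level. It pivots at its left end. Origin: on the pivot axis, in the plane of the top, mid-width; y along the board (which reaches from y -0.39 to +0.01 m), x across, z up. At the start its right end, with the foot, is 3 to 9 mm too low.
- shelf_spot (a point): Point on the shelf's top, mid-width, 140 mm from the pivot: the middle of the clear room for the level (from 0 to 290 mm from the pivot). Axes as the shelf's.
- foot_grip (a point): Middle of the levelling foot's grip: a black bar 54 mm long, 14 wide, 28 high (14 mm below its top), on a 6 mm radius vertical spindle that passes through the shelf 355 mm from the pivot; 125 to 128 mm above the counter. x along the bar, z up. At least 20 mm are free below the bar, above the steel bushing (15 mm radius) on the shelf.
- foot: The same foot, as a turning part; origin on its axis at the foot of the grip bar's hub. Clockwise from above raises the shelf's foot end by 0.01 rad per rad, moving the bubble 8 mm per rad. From the start 0.9 to 2.4 rad clockwise is needed; at least 0.7 rad more is free. Friction about 0.1 N m; it keeps its height and stays where it is left, also when the shelf is pressed.
- jar_a: Bystander: glass jar with white lid, 68 mm wide, 85 mm high, beyond the shelf. Origin: centre of its underside.
- jar_b: Bystander: a like jar beyond the shelf, farther right. Origin: centre of its underside.
- jar_c: Bystander: a like jar to the right, on the robot's side of the shelf. Origin: centre of its underside.
- cheese: Bystander: small round cheese, 130 mm wide, 42 mm high, to the far left. Origin: centre of its underside.
Not all that is in view belongs to the job. Of the things shaped like the level, the aluminium one is meant.

How it is judged:
By the outcome, as a careful person would: the job done as asked, in the order asked, and still so for the second after the job is handed in, while the arm keeps its last pose, push and grip.
It also fails if it takes over 67 s, if anything falls off the work surface, if the arm or the gripper's body presses on something with over 40 N, if the wrist force passes 120 N, or if a joint passes its speed limit or range.

## Working session

There is one attempt and no reset: what is moved stays moved. The work goes in short steps, Python scripts to look and compute and a tool call to move; the robot and the scene stay as the last step left them, time stands still between calls to the robot, and variables do not carry over. Pictures are saved under pics/ and viewed, at most 13 in all, crops included, and the job is handed in when it is done.

Besides the shell and the picture viewer there is one more tool, called after ">>>" in YAML: its name, and indented under it one key for each argument. carry_out: Moves the arm, as the interface text tells. Its arguments: {"type":"object","properties":{"steps":{"type":"string"}},"required":["steps"]}

```bash
mkdir -p pics; cat > h.py <<'E'
import numpy as np, cv2
from cell import readout, eyes, job, regions_of, arm
def grab(n,f=None):
    im=eyes.grab_frame(n)
    if f: cv2.imwrite('pics/'+f,im)
    return im
def ray(n,u,v):
    m=eyes.camera_model(n);T=np.array(m["T"])
    d=T[:3,:3]@np.array([(u-m["cx"])/m["fx"],(v-m["cy"])/m["fy"],1]);return T[:3,3],d
def onz(n,u,v,z):
    o,d=ray(n,u,v);return o+d*(z-o[2])/d[2]
def tri(a,b):
    A=np.zeros((3,3));B=np.zeros(3);L=[]
    for n,u,v in (a,b):
        o,d=ray(n,u,v);d=d/np.linalg.norm(d);P=np.eye(3)-np.outer(d,d);A+=P;B+=P@o;L.append((P,o))
    x=np.linalg.solve(A,B);return x,[np.linalg.norm(P@(x-o)) for P,o in L]
def proj(n,p):
    m=eyes.camera_model(n);T=np.linalg.inv(np.array(m["T"]));c=T[:3,:3]@np.array(p)+T[:3,3]
    return m["fx"]*c[0]/c[2]+m["cx"],m["fy"]*c[1]/c[2]+m["cy"]
E
python3 - <<'E'
from h import *
a=grab('scene','s0.png');b=grab('top','t0.png')
for n in('scene','top'):
    m=eyes.camera_model(n);print(n,m["fx"],m["cx"],m["cy"],np.round(m["T"],3).tolist())
    for q in('level','shelf','foot_grip','jar_a','cheese'):
        for r in regions_of(q,n):
            rr=cv2.minAreaRect(np.argwhere(r["pixels"])[:,::-1].astype(np.float32))
            print(n,q,round(r["conf"],2),np.round(r["rect"]).tolist(),np.round(rr[0],1),np.round(rr[1],1),round(rr[2],1))
s=readout.read_state();print({k:np.round(v,3).tolist() for k,v in s.items()}, arm.nose_length)
E
```

```text
scene 481.3698626015808 318.7439052251845 242.1475978061481 [[-0.863, 0.289, -0.416, 1.075], [0.506, 0.458, -0.731, 0.902], [-0.021, -0.841, -0.541, 0.819], [0.0, 0.0, 0.0, 1.0]]
scene level 0.97 [330.0, 214.0, 398.0, 246.0] [362.4 230.1] [15.9 73.2] 74.2
scene level 0.84 [389.0, 258.0, 477.0, 309.0] [431.  282.2] [90.3 18. ] 24.4
scene level 0.74 [403.0, 333.0, 511.0, 366.0] [456.  349.7] [ 22.5 109.4] 83.0
scene foot_grip 0.47 [271.0, 206.0, 292.0, 218.0] [281. 212.] [12.1 17.9] 76.0
scene foot_grip 0.22 [258.0, 216.0, 370.0, 302.0] [308.3 259.8] [118.8  54.4] 45.0
scene jar_a 0.83 [224.0, 266.0, 252.0, 304.0] [236.5 285.5] [39. 27.] 90.0
scene jar_a 0.64 [259.0, 315.0, 286.0, 360.0] [273.4 337.5] [45.6 29.5] 85.6
scene jar_a 0.57 [292.0, 186.0, 311.0, 218.0] [302.5 200.5] [29. 19.] 90.0
scene cheese 0.7 [314.0, 368.0, 379.0, 426.0] [346. 397.] [56. 62.] 90.0
top 449.69593094802053 323.81494633732154 229.70505310044896 [[-0.016, -0.981, 0.191, 0.349], [-1.0, 0.013, -0.015, -0.024], [0.012, -0.192, -0.981, 1.211], [0.0, 0.0, 0.0, 1.0]]
top level 0.87 [201.0, 314.0, 300.0, 355.0] [24
[... 256 characters left out ...]
p jar_a 0.93 [449.0, 285.0, 485.0, 309.0] [466.5 299. ] [26. 33.] 90.0
top jar_a 0.66 [240.0, 151.0, 267.0, 176.0] [254.1 161.2] [31.8 24.1] 63.4
top jar_a 0.66 [323.0, 147.0, 351.0, 174.0] [337.  161.5] [31. 24.] 90.0
top cheese 0.82 [155.0, 163.0, 199.0, 214.0] [177.5 187. ] [44. 47.] 90.0
{'time': 0.6, 'joints': [-1.341, 0.521, -0.036, 1.599, 0.021, 1.021, -0.113], 'joint_velocities': [0.001, 0.001, -0.001, -0.001, 0.001, 0.001, -0.001], 'effort': [-0.001, -92.651, 1.978, -37.016, 0.018, 0.002, -0.0], 'ee_pos': [0.185, 0.597, 0.248], 'ee_rot': [-3.142, -0.0, 2.842], 'force': [-0.357, -1.048, -0.52], 'wrist_torque': [-0.026, -0.057, -0.042], 'gripper_force': 0.0, 'grip_width': 0.086} 0.017
```

View pics/s0.png

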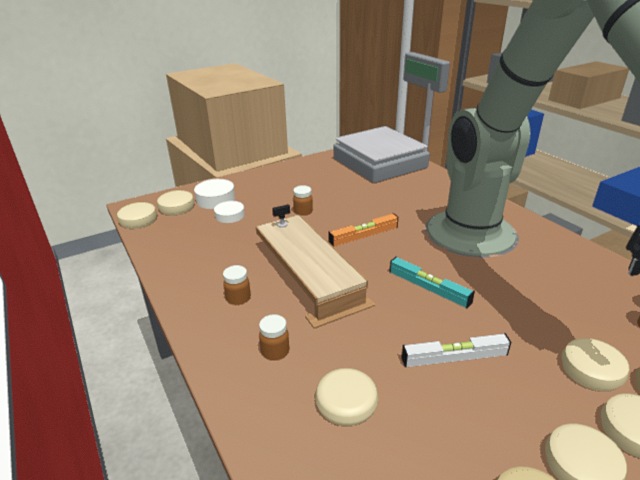

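View pics/t0.png

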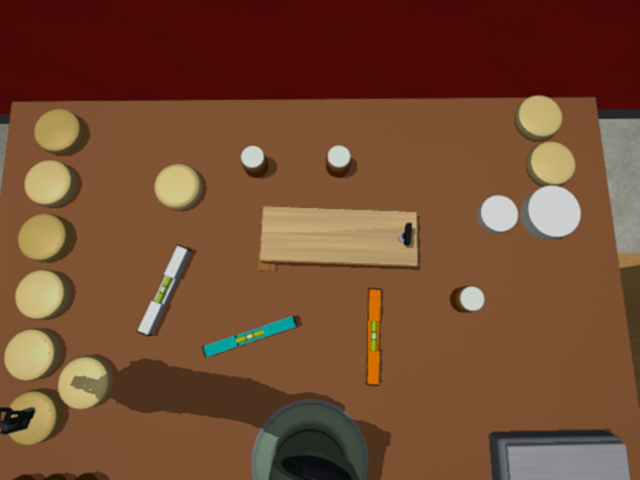

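The top view shows three level-shaped things: orange at (374,336), teal at (250,336) and silver at (163,290), which is (456,350) in scene. The silver one is bare aluminium and stands to the robot's left, so it should be the one meant. The shelf is at (340,237) and the foot bar at (407,233). I'll confirm in an enlarged crop.

```bash
python3 - <<'E'
from h import *
from scipy.optimize import minimize
a=cv2.imread('pics/s0.png');b=cv2.imread('pics/t0.png')
def crop(im,x,y,w,h,W,H): return cv2.resize(im[y:y+h,x:x+w],(W,H),interpolation=cv2.INTER_CUBIC)
c=np.vstack([np.hstack([crop(b,120,230,100,120,240,288),crop(b,250,195,180,80,560,288)]),
 np.hstack([crop(a,395,320,125,55,400,176*1),crop(a,240,195,160,70,400,176)])])
d=crop(a,240,200,150,125,163,136)
cv2.imwrite('pics/c0.png',c)
def box(l,w,z0,z1,p):
    x,y,z,t=p;R=np.array([[np.cos(t),-np.sin(t)],[np.sin(t),np.cos(t)]])
    return [[*(R@[sx*l/2,sy*w/2]+[x,y]),z+zz] for sx in(-1,1) for sy in(-1,1) for zz in(z0,z1)]
def hull(n,pts):
    q=np.array([proj(n,p) for p in pts]);m=np.zeros((1920,2560),np.uint8)
    cv2.fillConvexPoly(m,cv2.convexHull(np.round((q+.5)*4*16).astype(np.int32)),255,shift=4)
    return cv2.resize(m,(640,480),interpolation=cv2.INTER_AREA)/255.
def fit(name,masks,dims,p0,step):
    def cost(p):
        pts=box(*dims,p);return sum(1-np.minimum(h,m).sum()/np.maximum(h,m).sum() for h,m in((hull(n,pts),m) for n,m in masks.items()))
    s=np.vstack([p0]+[np.array(p0)+np.eye(4)[i]*step[i] for i in range(4)])
    r=minimize(cost,p0,method='Nelder-Mead',options=dict(initial_simplex=s,maxiter=150))
    print(name,np.round(r.x,4),round(r.fun,3))
def pick(q,n,u,v):
    L=[r for r in regions_of(q,n) if abs((r["rect"][0]+r["rect"][2])/2-u)<12 and abs((r["rect"][1]+r["rect"][3])/2-v)<12]
    return L[0]["pixels"].astype(float)
p=onz('top',163,290,.02);e=onz('top',182,247,.04)-onz('top',147,333,.04)
print(p,np.arctan2(e[1],e[0]))
try: fit('level',{'scene':pick('level','scene',457,350),'top':pick('level','top',162,291)},(.24,.028,0,.04),[p[0],p[1],0,np.arctan2(e[1],e[0])],[.01,.01,.01,.05])
except Exception as x: print(x)
p=onz('top',407,234,.126)
print(p)
try: fit('foot',{'scene':pick('foot_grip','scene',281,212),'top':pick('foot_grip','top',408,235)},(.054,.014,-.014,.014),[p[0],p[1],.126,0.1],[.01,.01,.01,.2])
except Exception as x: print(x)
E
```

```text
[0.42574184 0.38109068 0.02      ] -0.34407648941819224
level [ 0.4282  0.3763  0.0021 -0.3927] 0.165
[ 0.54672069 -0.24543864  0.126     ]
foot [ 0.5506 -0.2455  0.1242 -0.1491] 0.376
```

View pics/c0.png

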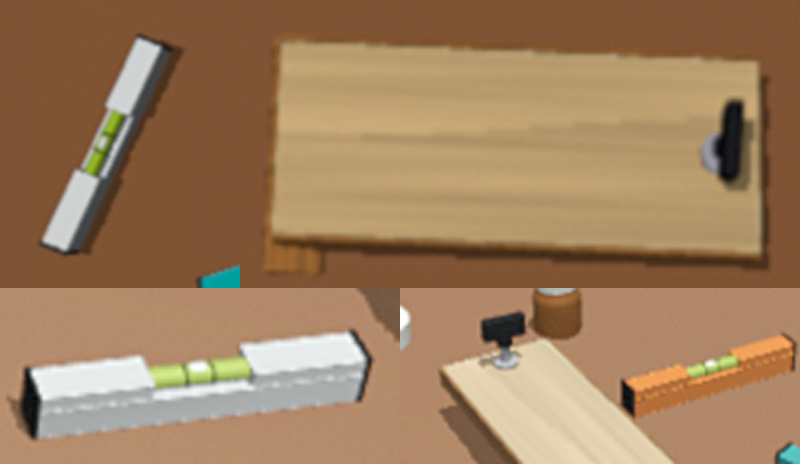

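The enlarged crop confirms the silver level: bare aluminium with black end caps and a yellow-green vial. The foot bar runs across the board. Next come the shelf corners and level ends.

```bash
python3 - <<'E'
from h import *
print('level ends z.04',onz('top',184.2,247.5,.04),onz('top',144.2,332.5,.04))
T=[(261.3,206.1),(417.2,212.2),(418.2,263.9),(260.3,260.3)];S=[(317,300),(256,226.8),(299.2,215.7),(363,281)]
for t,s in zip(T,S):
    x,e=tri(('top',*t),('scene',*s));print(np.round(x,4),np.round(e,4), np.round(onz('top',*t,.078),4))
for q,t,s in(('bar',(408,235),(281,212)),):
    print(tri(('top',*t),('scene',*s)))
for n in('top','scene'):
    for r in regions_of('foot_grip',n)[:1]:
        m=r["pixels"];print(n,np.argwhere(m).mean(0)[::-1],r["rect"],r["conf"])
E
```

```text
level ends z.04 [0.53440447 0.32470908 0.04      ] [0.31838102 0.41602974 0.04      ]
[0.6363 0.1182 0.0762] [0.0021 0.0021] [0.6341 0.1192 0.078 ]
[ 0.616  -0.2876  0.0693] [0.0016 0.0016] [ 0.6126 -0.2847  0.078 ]
[ 0.4761 -0.2795  0.0706] [0.0033 0.0033] [ 0.478  -0.2797  0.078 ]
[0.4974 0.1172 0.0765] [0.0054 0.0054] [0.4929 0.1202 0.078 ]
(array([ 0.54667757, -0.25014886,  0.11779324]), [np.float64(0.0011792909609005474), np.float64(0.0011792909609005555)])
top [407.00625 232.86875] [404.3, 223.5, 411.5, 247.2] 0.64
scene [280.76271186 211.22033898] [270.9, 205.5, 292.1, 218.2] 0.47
```

>>> carry_out:
  steps: "1 -0.037 -0.018 0.016 0; 1 -0.037 -0.018 0.016 0; 1 -0.037 -0.018 0.016 0; 1 -0.037 -0.018 0.016 0; 1 -0.037 -0.018 0.016 0; 1 -0.037 -0.018 0.016 0; 1 -0.037 -0.018 0.016 0; 1 -0.037 -0.018 0.016 0.1; 1 0 0 0 0; 1 0 0 0 0"

```text
time: 2.15
ee_pos: [0.4245, 0.3726, 0.1204]
ee_rot: [3.141, -0.0, 2.743]
force: [-0.1, 0.5, -0.5]
grip_width: 0.0851
gripper_force: 0.0
```

```bash
python3 - <<'E'
from h import *
a=grab('scene');b=grab('top')
s=readout.read_state();print(s["ee_pos"],s["ee_rot"],s["joints"],s["time"])
p=np.array(s["ee_pos"])
for im,n in((a,'scene'),(b,'top')):
    for z in(.13,.04):
        u,v=proj(n,[p[0],p[1],z]);cv2.circle(im,(int(u),int(v)),1,(0,0,255),-1)
    for sx in(-.12,.12):
        y=-.40;u,v=proj(n,[.427+sx*np.cos(y),.373+sx*np.sin(y),.04]);cv2.circle(im,(round(u),round(v)),1,(255,0,255),-1)
cv2.imwrite('pics/c1.png',np.hstack([cv2.resize(a[240:400,380:540],(400,400)),cv2.resize(b[220:360,100:240],(400,400))]))
E
```

```text
[0.42419053 0.37320473 0.1206808 ] [ 3.14079173e+00 -2.54223707e-04  2.74379729e+00] [-0.82949258  0.59585821  0.00467183  1.86631886 -0.0049912   0.67876019
  0.35125801] 2.25
```

View pics/c1.png

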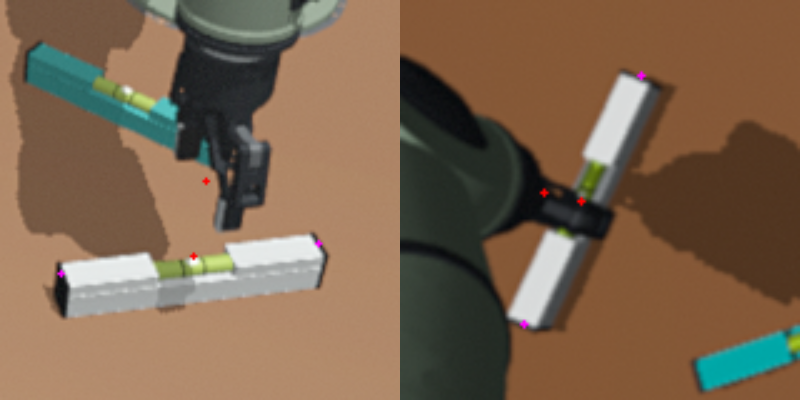

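The magenta end marks lie on the level's ends and the TCP projects onto the vial's middle, so I descend and grip.

>>> carry_out:
  steps: "1 -0.002 0 0.02 0; 1 0 0 0.02 0; 1 0 0 0.02 0; 1 0 0 0.02 0; 1 0 0 0.012 0; 1 0 0 0 0; 0 0 0 0 0; 0 0 0 0 0; 0 0 0 0 0; 0 0 0 0 0; 0 0 0 0 0; 0 0 0 0 0; 0 0 0 0 0; 0 0 0 0 0"

```text
time: 4.0
ee_pos: [0.427, 0.3718, 0.029]
ee_rot: [3.14, 0.0, 2.742]
force: [-1.4, -1.0, 10.4]
grip_width: 0.0261
gripper_force: 59.7
```

>>> carry_out:
  steps: "0 0 0 -0.02 0; 0 0 0 -0.04 0; 0 0 0 -0.04 0; 0 0 0 -0.04 0; 0 -0.0347 -0.040 0 0; 0 -0.0347 -0.040 0 0; 0 -0.0347 -0.040 0 0; 0 -0.0347 -0.040 0 0; 0 -0.0347 -0.040 0 0.17; 0 0 0 0 0.175; 0 0 0 0 0.175; 0 0 0 0 0.175; 0 0 0 0 0.175; 0 0 0 0 0.175; 0 0 0 0 0.175; 0 0 0 0 0"

```text
time: 6.0
ee_pos: [0.5084, 0.1198, 0.169]
ee_rot: [3.142, -0.0, 1.523]
force: [0.1, -0.3, -3.6]
grip_width: 0.0262
gripper_force: 60.6
```

>>> carry_out:
  steps: "0 -0.037 0.0141 0 0; 0 -0.037 0.0141 0 0; 0 -0.037 0.0141 0 0; 0 -0.037 0.0141 0 0; 0 0 0 0.02 0; 0 0 0 0 0; 0 0 0 0 0; 0 0 0 0 0"

```text
time: 7.0
ee_pos: [0.558, -0.0305, 0.149]
ee_rot: [3.141, -0.0, 1.524]
force: [-0.3, 0.2, -3.7]
grip_width: 0.0261
gripper_force: 60.6
```

```bash
python3 - <<'E'
from h import *
a=grab('scene');b=grab('top')
s=readout.read_state();print(s["ee_pos"],s["ee_rot"],s["joints"],s["time"])
cv2.imwrite('pics/c2.png',np.hstack([cv2.resize(a[170:330,240:400],(400,400),interpolation=3),cv2.resize(b[160:320,250:410],(400,400),interpolation=3)]))
E
```

```text
[ 0.55791652 -0.03064185  0.14882263] [ 3.14095801e+00 -1.99489286e-04  1.52288129e+00] [-0.28962248  0.57287742  0.334626    1.87878604 -0.26949186  0.7331945
  0.14904669] 7.1
```

View pics/c2.png

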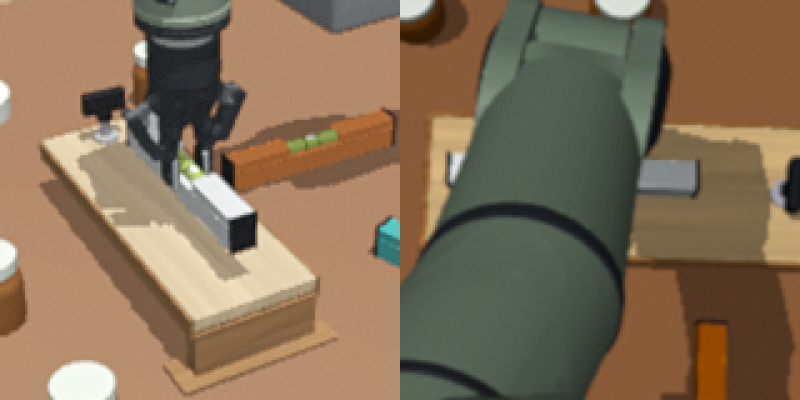

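```bash
python3 - <<'E'
from h import *
for u,v in((269.2,231),(369.2,231)): print(onz('top',u,v,.16))
E
```

```text
[0.55223313 0.08943568 0.16      ]
[ 0.54901216 -0.14856464  0.16      ]
```

>>> carry_out:
  steps: "0 0 0 0.012 0; 0 0 0 0.012 0; 0 0 0 0.01 0; 0 0 0 0.004 0; 0 0 0 0 0; 0 0 0 0 0"

```text
time: 7.85
ee_pos: [0.5579, -0.0311, 0.1106]
ee_rot: [3.141, 0.0, 1.522]
force: [0.1, -0.3, -4.3]
grip_width: 0.0263
gripper_force: 60.6
```

>>> carry_out:
  steps: "0 0 0 0.002 0; 0 0 0 0.001 0; 0 0 0 0 0; 0 0 0 0 0"

```text
time: 8.35
ee_pos: [0.5579, -0.0311, 0.1074]
ee_rot: [3.141, 0.0, 1.522]
force: [0.9, -0.9, -1.0]
grip_width: 0.0264
gripper_force: 60.9
```

>>> carry_out:
  steps: "0 0 0 0.001 0; 0 0 0 0 0; 0.6 0 0 0 0; 0.6 0 0 0 0; 0.6 0 0 0 0; 0.6 0 0 0 0; 0.6 0 0 0 0; 0.6 0 0 -0.01 0; 0.6 0 0 -0.03 0; 0.6 0 0 -0.04 0; 0.6 0 0 -0.04 0; 0.6 0 0 0 0"

```text
time: 9.85
ee_pos: [0.559, -0.0312, 0.2296]
ee_rot: [3.137, -0.001, 1.522]
force: [-0.1, -0.5, -0.2]
grip_width: 0.0514
gripper_force: 0.0
```

>>> carry_out:
  steps: "0.7 -0.043 0.0003 0 0; 0.7 -0.043 0.0003 0 0; 0.7 -0.043 0.0003 0 0; 0.7 -0.043 0.0003 0.02 0; 0.7 -0.043 0.0003 0.02 0; 0.7 0 0 0 -0.167; 0.7 0 0 0 -0.167; 0.7 0 0 0 -0.167; 0.7 0 0 0 -0.167; 0.7 0 0 0 -0.167; 0.7 0 0 0 -0.167; 0.7 0 0 0 -0.167; 0.7 0 0 0 -0.167; 0.7 0 0 0 -0.167; 0.7 0 0 0 0"

```text
time: 11.72
ee_pos: [0.5484, -0.246, 0.1861]
ee_rot: [3.141, -0.0, 3.024]
force: [-0.6, 0.3, 1.2]
grip_width: 0.0599
gripper_force: 0.0
```

```bash
python3 - <<'E'
from h import *
a=grab('scene','s3.png');b=grab('top','t3.png')
s=readout.read_state();print(s["ee_pos"],s["ee_rot"],s["joints"],s["time"])
p=s["ee_pos"]
for im,n in((a,'scene'),(b,'top')):
    u,v=proj(n,[p[0],p[1],.126]);cv2.circle(im,(round(u),round(v)),1,(0,0,255),-1)
cv2.imwrite('pics/c3.png',np.hstack([cv2.resize(a[170:330,240:400],(400,400),interpolation=3),cv2.resize(b[160:320,270:430],(400,400),interpolation=3)]))
E
```

```text
[ 0.54848592 -0.24591385  0.18613522] [ 3.14146736e+00 -3.85150910e-04  3.02041193e+00] [ 0.33881584  0.55408038 -0.0228391   1.72402195  0.01573916  0.86407051
  1.75878297] 11.825
```

View pics/c3.png

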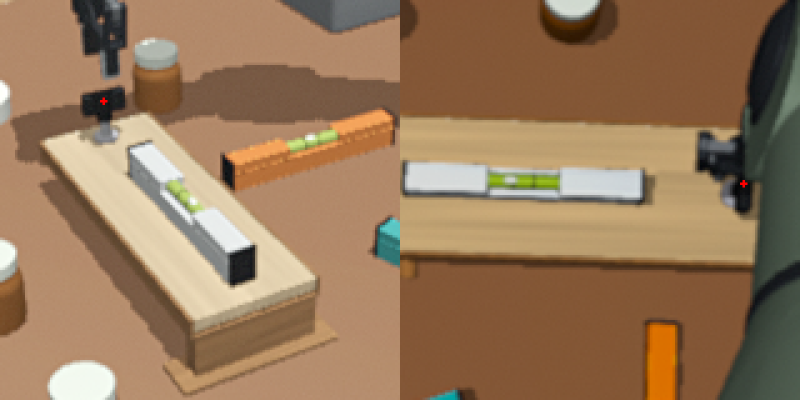

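>>> carry_out:
  steps: "0.7 0 0 0.02 0; 0.7 0 0 0.02 0; 0.7 0 0 0.018 0; 0.7 0 0 0 0; 0 0 0 0 0; 0 0 0 0 0; 0 0 0 0 0; 0 0 0 0 0; 0 0 0 0 0; 0 0 0 0 0; 0 0 0 0 0"

```text
time: 13.2
ee_pos: [0.5491, -0.2481, 0.1299]
ee_rot: [-3.139, 0.003, 3.023]
force: [-2.8, -10.2, 11.4]
grip_width: 0.0128
gripper_force: 90.2
```

```bash
cat >> h.py <<'E'
def strip(f,c,n='top',yaw=1.522,z=.116):
    im=grab(n); a=np.array([np.cos(yaw),np.sin(yaw)]);w=np.array([-a[1],a[0]])
    s=np.arange(-60,61,.5)/1000;t=np.arange(-12,13,1)/1000
    P=np.array([[proj(n,[*(np.array(c)+i*a+j*w),z]) for i in s] for j in t],np.float32)
    o=cv2.remap(im,P[...,0],P[...,1],cv2.INTER_CUBIC)
    o=cv2.resize(o,None,fx=3,fy=6,interpolation=3);cv2.imwrite('pics/'+f,o);return o
E
python3 - <<'E'
from h import *
s=readout.read_state();print(s["ee_pos"],s["ee_rot"],s["wrist_torque"],s["time"])
o=[]
for n in('top','scene'):o.append(strip('x.png',[.5577,-.031],n))
cv2.imwrite('pics/c4.png',np.vstack(o))
E
```

```text
[ 0.54906712 -0.24813427  0.1299122 ] [-3.13896105e+00  2.67819499e-03  3.02276750e+00] [-1.73778944  0.59114488 -0.04806064] 13.2Traceback (most recent call last):
  File "<stdin>", line 4, in <module>
  File "h.py", line 23, in strip
    P=np.array([[proj(n,[*(np.array(c)+i*a+j*w),z]) for i in s] for j in t],np.float32)
                 ~~~~^^^^^^^^^^^^^^^^^^^^^^^^^^^^^^
  File "h.py", line 18, in proj
    m=eyes.camera_model(n);T=np.linalg.inv(np.array(m["T"]));c=T[:3,:3]@np.array(p)+T[:3,3]
ValueError: time passes only in moves, steps and waits
```

>>> carry_out:
  steps: "0 0 -0.0025 -0.001 0; 0 0 0 0 0; 0 0 0 0 0"

```text
time: 13.62
ee_pos: [0.5489, -0.2483, 0.1299]
ee_rot: [-3.141, 0.001, 3.025]
force: [-1.2, 1.5, 7.8]
grip_width: 0.0128
gripper_force: 89.7
```

```bash
sed -i 's/^def grab/import functools\nM=functools.cache(lambda n: eyes.camera_model(n))\ndef grab/; s/m=eyes.camera_model(n);T/m=M(n);T/' h.py
python3 - <<'E'
from h import *
o=[]
for n in('top','scene'):o.append(strip('x.png',[.5577,-.031],n))
cv2.imwrite('pics/c4.png',np.vstack(o))
E
```

```text
(no output)
```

View pics/c4.png

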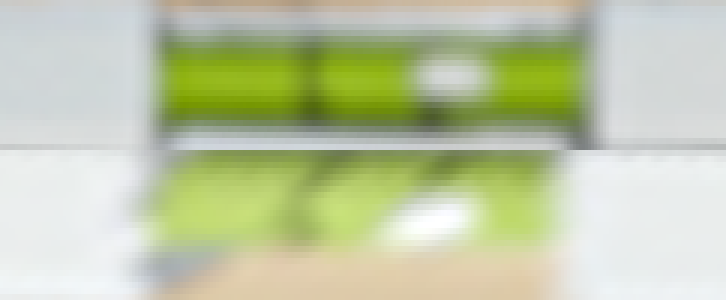

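The bubble is +13.2 mm off towards the pivot end (lines at strip columns 312 and 432, bubble at 451), so about 1.65 rad clockwise is needed.

>>> carry_out:
  steps: "0 0 0 0 0.1; 0 0 0 0 0.1; 0 0 0 0 0.1; 0 0 0 0 0.1; 0 0 0 0 0.1; 0 0 0 0 0"

```text
time: 14.48
ee_pos: [0.5488, -0.2486, 0.13]
ee_rot: [-3.141, 0.001, 2.523]
force: [-1.4, -1.2, 7.9]
grip_width: 0.0129
gripper_force: 89.7
```

Side forces are small, so the TCP is on the spindle's axis. I continue the turn.

>>> carry_out:
  steps: "0 0 0 0 0.1; 0 0 0 0 0.1; 0 0 0 0 0.1; 0 0 0 0 0.1; 0 0 0 0 0.1; 0 0 0 0 0.1; 0 0 0 0 0.1; 0 0 0 0 0.1; 0 0 0 0 0.1; 0 0 0 0 0.1; 0 0 0 0 0.1; 0 0 0 0 0; 0 0 0 0 0; 0 0 0 0 0; 0 0 0 0 0; 0 0 0 0 0; 0 0 0 0 0; 0 0 0 0 0; 0 0 0 0 0; 0 0 0 0 0"

```text
time: 16.98
ee_pos: [0.5485, -0.2487, 0.13]
ee_rot: [3.141, 0.0, 1.424]
force: [-3.7, -1.4, 10.3]
grip_width: 0.0131
gripper_force: 86.4
```

>>> carry_out:
  steps: "0 0 0 0 0; 0 0 0 0 0; 0 0 0 0 0; 0 0 0 0 0; 0 0 0 0 0; 0 0 0 0 0; 0 0 0 0 0; 0 0 0 0 0; 0 0 0 0 0; 0 0 0 0 0; 0 0 0 0 0; 0 0 0 0 0; 0 0 0 0 0; 0 0 0 0 0; 0 0 0 0 0; 0 0 0 0 0"

```text
time: 18.98
ee_pos: [0.5484, -0.2487, 0.13]
ee_rot: [3.141, 0.0, 1.424]
force: [-2.1, -1.7, 10.8]
grip_width: 0.0127
gripper_force: 86.4
```

```bash
cat >> h.py <<'E'
def bub(o):
    # o: strip; rows over vial, mm along axis (6 px/mm, 0 = col 360)
    r=o[55:100].astype(float).mean(0);b=r[:,0]  # blue: bubble is bright in blue, green vial dark
    x=(np.arange(len(b))-360)/6+0.0
    i=slice(190,560);w=np.clip(b[i]-b[i].min()-.5*np.ptp(b[i]),0,None)
    return (w*x[i]).sum()/w.sum()
E
python3 - <<'E'
from h import *
o=[strip('x.png',[.5577,-.031],n) for n in('top','scene')]
print(bub(o[0]));cv2.imwrite('pics/c5.png',np.vstack(o));print(readout.read_state()['time'])
E
```

```text
3.1236241716404027
19.075
```

View pics/c5.png

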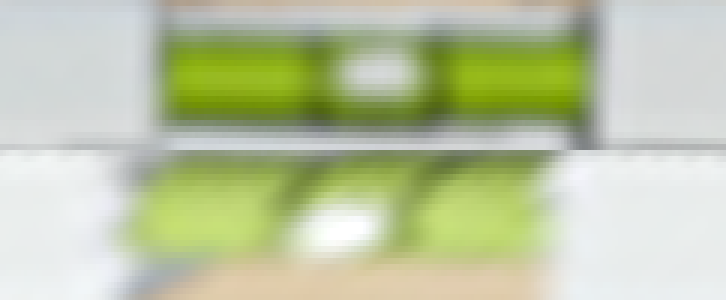

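```bash
cat >> h.py <<'E'
def measure(k=3):
    for j in range(k):
        o=strip('x.png',[.5577,-.031]).astype(float);g=o[40:120,:,1].mean(0)
        d=np.gradient(cv2.GaussianBlur(o[45:60,:,1].mean(0)[None],(0,0),4)[0])
        # vial ends: from blue (grey blocks bright, vial dark)
        b=o[60:95,:,0].mean(0);h=(b[100]+b[240])/2
        e=[np.interp(0,[0],[0])]
        L=max(i for i in range(130,240) if b[i]>h);R=min(i for i in range(500,640) if b[i]>h)
        def mn(lo,hi):
            q=cv2.GaussianBlur(g[None],(0,0),3)[0];bl=np.linspace(q[lo],q[hi],hi-lo);w=np.clip(bl-q[lo:hi],0,None);return (w*np.arange(lo,hi)).sum()/w.sum()
        print('bubble',round(bub(o)*6+360,1),'vial',L,R,(L+R)/2,'lines',round(mn(285,340),1),round(mn(412,460),1))
E
python3 - <<'E'
from h import *
measure(2)
E
```

```text
bubble 378.8 vial 161 591 376.0 lines 315.3 436.1
bubble 378.7 vial 161 591 376.0 lines 315.4 436.1
```

>>> carry_out:
  steps: "0 0 0 0 0.03; 0 0 0 0 0.03; 0 0 0 0 0; 1 0 0 0 0; 1 0 0 0 0; 1 0 0 0 0; 1 0 0 0 0; 1 0 0 0 0; 1 0 0 -0.02 0; 1 0 0 -0.03 0; 1 0 0 -0.04 0; 0 0 0 0 0; 0 0 0 0 0; 0 0 0 0 0; 0 0 0 0 0; 0 0 0 0 0; 0 0 0 0 0; 0 0 0 0 0; 0 0 0 0 0; 0 0 0 0 0"

```text
time: 21.68
ee_pos: [0.5484, -0.2483, 0.2193]
ee_rot: [3.142, 0.0, 1.365]
force: [0.0, -0.3, 0.3]
grip_width: 0.0
gripper_force: 0.0
```

```bash
python3 - <<'E'
from h import *
measure(2);s=readout.read_state();print(s['time'],s['joints'],s['force'])
E
```

```text
bubble 375.4 vial 161 591 376.0 lines 315.2 436.2
bubble 375.5 vial 161 591 376.0 lines 315.2 436.2
21.775 [-0.00368417  0.56514061  0.48891012  1.71190585 -0.3158913   0.94364839
  0.4020755 ] [ 0.01187011 -0.46970281  0.55901563]
```

>>> carry_out:
  steps: "0 0 0 0 -0.157; 0 0.04 -0.0004 0 0; 0 0.04 -0.0004 0 0; 0 0.04 -0.0004 0 0; 0 0.038 -0.0005 0 0; 0 0 0 0.03 0; 0 0 0 0.03 0; 0 0 0 0.005 0; 0 0 0 0 0; 0 0 0 0 0"

```text
time: 23.02
ee_pos: [0.555, -0.0906, 0.1554]
ee_rot: [3.14, -0.0, 1.522]
force: [-0.3, -0.0, 0.9]
grip_width: -0.0002
gripper_force: 0.0
```

>>> carry_out:
  steps: "0 0 0 0.005 0; 0 0 0 0.005 0; 0 0 0 0.003 0; 0 0 0 0.001 0; 0 0 0 0.001 0; 0 0 0 0 0; 0 0 0 0 0"

```text
time: 23.9
ee_pos: [0.5545, -0.0904, 0.1394]
ee_rot: [3.141, 0.0, 1.522]
force: [0.1, -0.3, -0.7]
grip_width: 0.0001
gripper_force: 0.0
```

>>> carry_out:
  steps: "0 0 0 0.001 0; 0 0 0 0 0; 0 0 0 0.001 0; 0 0 0 0 0; 0 0 0 0 0"

```text
time: 24.52
ee_pos: [0.5544, -0.0904, 0.1373]
ee_rot: [-3.142, 0.0, 1.522]
force: [0.2, -0.0, -0.2]
grip_width: -0.0003
gripper_force: 0.0
```

>>> carry_out:
  steps: "0 0 0 0.001 0; 0 0 0 0 0; 0 0 0 0 0; 0 0 0 0 0"

```text
time: 25.02
ee_pos: [0.5547, -0.0905, 0.1367]
ee_rot: [3.141, -0.0, 1.522]
force: [-1.8, 0.6, 7.7]
grip_width: -0.0003
gripper_force: 3.9
```

>>> carry_out:
  steps: "0 0 0 0.0002 0; 0 0 0 0 0; 0 0 0 0 0; 0 0 0 0 0; 0 0 0 0 0; 0 0 0 0 0; 0 0 0 0 0; 0 0 0 0 0; 0 0 0 0 0; 0 0 0 0 0; 0 0 0 0 0; 0 0 0 0 0"

```text
time: 26.52
ee_pos: [0.5547, -0.0905, 0.1366]
ee_rot: [3.141, -0.0, 1.522]
force: [-1.5, -0.1, 9.4]
grip_width: 0.0003
gripper_force: 4.8
```

```bash
python3 - <<'E'
from h import *
for _ in range(3):
    measure(1);print(readout.read_state()['force'])
a=grab('scene');b=cv2.imread('pics/x.png')
cv2.imwrite('pics/c6.png',np.vstack([cv2.resize(a[170:330,240:400],(726,400))if 0 else cv2.copyMakeBorder(cv2.resize(a[170:330,240:400],(400,400),interpolation=3),0,0,0,326,0),cv2.resize(b,(726,150))]))
E
```

```text
bubble 304.8 vial 239 618 428.5 lines nan 415.2
[-1.80094999 -0.87575288 10.0753874 ]
bubble 306.2 vial 239 618 428.5 lines 310.7 422.8
[-1.85243992  0.05089287  9.88785072]
bubble 306.4 vial 239 618 428.5 lines 308.2 448.7
[-1.42952925 -0.29161279 10.57869684]h.py:43: RuntimeWarning: invalid value encountered in scalar divide
  q=cv2.GaussianBlur(g[None],(0,0),3)[0];bl=np.linspace(q[lo],q[hi],hi-lo);w=np.clip(bl-q[lo:hi],0,None);return (w*np.arange(lo,hi)).sum()/w.sum()
```

View pics/c6.png

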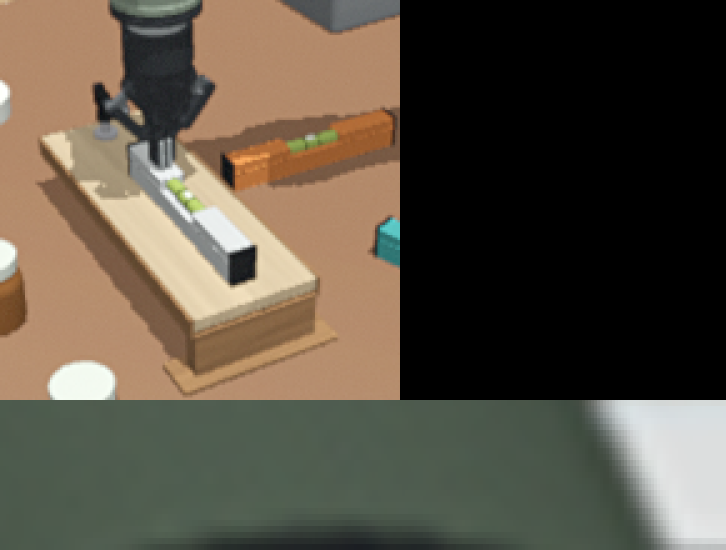

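The fingers press on the foot-side block at about 10 N. The arm hides the vial from the top camera, so I check the bubble in the scene strip against the pre-press frame.

```bash
python3 - <<'E'
from h import *
o=strip('x.png',[.5577,-.031],'scene');p=cv2.imread('pics/c5.png')[150:]
def c(o):
    b=o[65:90,:,0].astype(float).mean(0)[250:440];w=np.clip(b-b.min()-.5*np.ptp(b),0,None);return (w*np.arange(250,440)).sum()/w.sum()
print('now',c(o),'before(+0.5mm)',c(p));cv2.imwrite('pics/c7.png',np.vstack([o,p]))
print(readout.read_state()['force'])
E
```

```text
now 352.03464379723187 before(+0.5mm) 341.65308753999705
[-1.01611766  0.05659345  9.53135894]
```

View pics/c7.png

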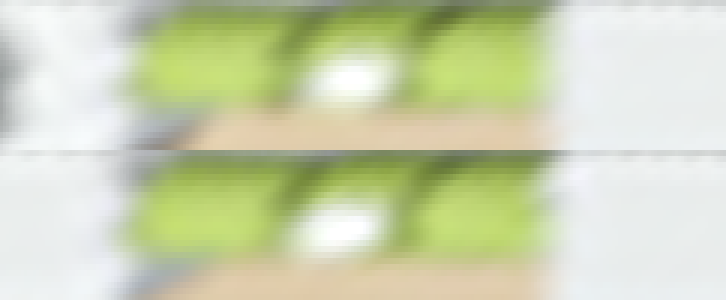

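```bash
cat >> h.py <<'E'
def rel(o,p):
    f=lambda a,r,c:a[r[0]:r[1],c[0]:c[1]].astype(np.float32)
    for nm,r,c in(('lines',(12,45),(240,460)),('ends',(40,90),(110,220)),('ends2',(20,100),(480,620)),('bubble',(55,98),(285,425))):
        R=cv2.matchTemplate(f(o,(r[0]-6,r[1]+6),(c[0]-20,c[1]+20)),f(p,r,c),cv2.TM_CCOEFF_NORMED)
        i=np.unravel_index(R.argmax(),R.shape);print(nm,'shift px',i[1]-20,'(6/mm) row',i[0]-6,round(R.max(),3))
E
python3 - <<'E'
from h import *
a=cv2.imread('pics/c7.png');rel(a[:150],a[150:])
E
```

```text
lines shift px 0 (6/mm) row 0 0.992
ends shift px 6 (6/mm) row 0 0.987
ends2 shift px 3 (6/mm) row 0 0.994
bubble shift px 12 (6/mm) row 0 0.981
```

Pressing near the foot shifted the bubble about 1–2 mm. I'll move the press to the pivot-side block, where the load on the foot end is smaller, and look again in between.

>>> carry_out:
  steps: "0 0 0 -0.01 0; 0 0 0 -0.02 0; 0 0.04 0 0 0; 0 0.04 0 0 0; 0 0.042 0 0 0; 0 0 0 0 0; 0 0 0 0 0; 0 0 0 0 0; 0 0 0 0 0; 0 0 0 0 0; 0 0 0 0 0; 0 0 0 0 0; 0 0 0 0 0; 0 0 0 0 0; 0 0 0 0 0; 0 0 0 0 0; 0 0 0 0 0"

```text
time: 28.9
ee_pos: [0.5604, 0.0314, 0.1661]
ee_rot: [-3.142, 0.0, 1.522]
force: [0.7, 0.1, 0.3]
grip_width: 0.0001
gripper_force: 0.0
```

```bash
python3 - <<'E'
from h import *
o=strip('free.png',[.5577,-.031],'scene');rel(o,cv2.imread('pics/c7.png')[150:])
print(readout.read_state()['ee_pos'])
E
```

```text
lines shift px -6 (6/mm) row 6 0.906
ends shift px 9 (6/mm) row -6 0.973
ends2 shift px -3 (6/mm) row 0 0.984
bubble shift px 0 (6/mm) row 0 0.994
[0.5604499  0.03143548 0.16609698]
```

>>> carry_out:
  steps: "0 0 0 0.015 0; 0 0 0 0.01 0; 0 0 0 0.003 0; 0 0 0 0 0; 0 0 0 0 0; 0 0 0 0.0007 0; 0 0 0 0 0; 0 0 0 0 0"

```text
time: 29.95
ee_pos: [0.5605, 0.0315, 0.1375]
ee_rot: [3.141, -0.0, 1.522]
force: [0.2, 0.8, -0.3]
grip_width: 0.0001
gripper_force: 0.0
```

>>> carry_out:
  steps: "0 0 0 0.0005 0; 0 0 0 0 0; 0 0 0 0.0004 0; 0 0 0 0 0; 0 0 0 0 0"

```text
time: 30.58
ee_pos: [0.5606, 0.0314, 0.1369]
ee_rot: [3.141, -0.0, 1.522]
force: [-2.4, -0.5, 9.6]
grip_width: 0.0004
gripper_force: 5.2
```

>>> carry_out:
  steps: "0 0 0 0 0; 0 0 0 0 0; 0 0 0 0 0; 0 0 0 0 0; 0 0 0 0 0; 0 0 0 0 0; 0 0 0 0 0; 0 0 0 0 0; 0 0 0 0 0; 0 0 0 0 0; 0 0 0 0 0; 0 0 0 0 0; 0 0 0 0 0; 0 0 0 0 0; 0 0 0 0 0; 0 0 0 0 0"

```text
time: 32.58
ee_pos: [0.5606, 0.0314, 0.1369]
ee_rot: [3.141, -0.0, 1.522]
force: [-2.7, -0.3, 10.1]
grip_width: 0.0001
gripper_force: 5.2
```

```bash
python3 - <<'E'
from h import *
o=strip('pr.png',[.5577,-.031],'scene');f=cv2.imread('pics/free.png');rel(o,f);t=strip('x.png',[.5577,-.031],'top')
a=grab('scene');a=cv2.copyMakeBorder(cv2.resize(a[180:320,240:400],(160,140)),0,10,0,566,0)
cv2.imwrite('pics/c8.png',np.vstack([o,f,cv2.imread('pics/c5.png')[150:],t]))
s=readout.read_state();print(s['force'],s['time'])
E
```

```text
lines shift px 0 (6/mm) row 0 0.983
ends shift px -3 (6/mm) row -6 0.77
ends2 shift px -12 (6/mm) row -6 0.125
bubble shift px 6 (6/mm) row -6 0.977
[-2.39354351  0.32656073 10.4081846 ] 32.725
```

View pics/c8.png

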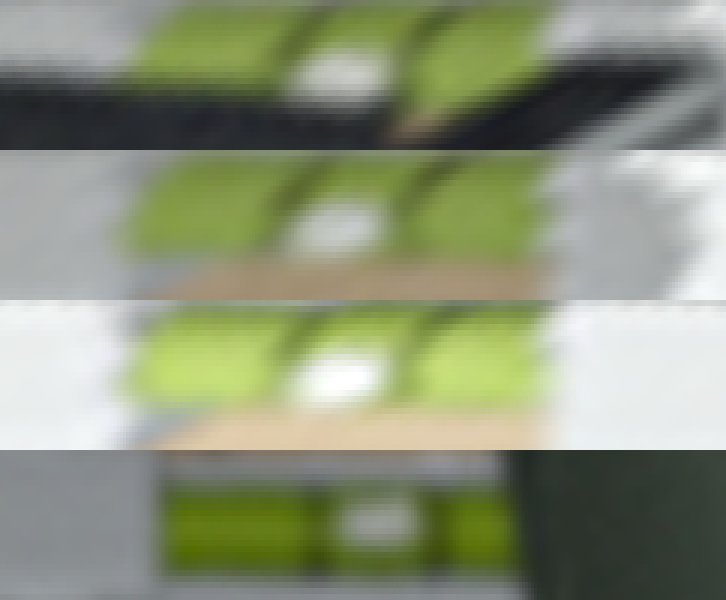

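In the top strip the bubble (about 378) sits between its lines (about 316 and 436), roughly 0.4 mm off centre. The push holds steady at 10 N with nothing else disturbed in view, so I hand in.

```bash
python3 - <<'E'
from cell import job
print(job.hand_in())
E
```

```text
the job is handed in; nothing more can be done
None
```

The level stands lengthwise on the shelf, the foot is turned so the bubble sits about 0.4 mm off centre between its lines, and the fingers hold a 10 N push on its pivot-side block; the job was handed in at about 33 s, with no verdict returned.

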